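# Refill the spring-loaded bowl dispenser

### The job

Refill the bowl dispenser. First throw its size lever round into the notch marked with the large ring, so that the spring fingers come out over the rim; then put the two loose green bowls into the mouth upside down, on top of the bowl that is already there, and push each one down until the fingers snap over its rim and keep the whole pile down when you let go. Leave the other things on the shelf where they are.

Things in the scene. Friction and masses are not known exactly. Their poses are not given: they have to be found in the camera images.
- dispenser: Stainless counter-top bowl dispenser, fixed. Origin: centre of its underside on the table, z up along its axis. Foot 204 mm diameter; posts and guide rods carry a round collar: bore 139 mm, outside 200 mm, top 134 mm above the table. A funnel lip on it opens from 141 to 166 mm diameter, lip top 146 mm above the table. Black rings on the collar mark the lever's notches.
- mouth (a point): point on the dispenser's axis at the undersides of its three bevelled spring fingers, 114 mm above the table. With the lever in the marked notch they reach 5.5 mm over the rim of a centred bowl. A bowl pushed down makes them yield outwards; they snap back over its rim once the rim plane is 5 mm below this point (push 3 mm further), and keep it there.
- platform (a joint): how far the spring platform has sunk, m. 0 = top stop: the bowl inside rests on it, its rim plane 9 mm below mouth. Range 0 to 0.078; it pushes up with 5.5 N plus 180 N/m. 0.018 = one more bowl kept down by the fingers, 0.040 = two more. Pushing the last one past the fingers takes about 10 N. A pile that the fingers do not keep down rises again.
- size_lever (a joint): angle of the size lever about the dispenser's axis, rad, anticlockwise from above, range 0 to 1.08. Starts at 0 (fingers drawn back); stays where left. 0.5 = notch marked with the large ring (15 mm across); 1.0 = notch for small bowls (7 mm ring). A spring ball drops into a notch between two ridges 0.058 rad either side and centres it if let go within 0.03 rad; a ridge takes 3 N at the knob.
- lever_knob (a point): middle of the upright black knob at the lever's end (cylinder, 22 mm diameter, from 136 to 178 mm above the table), 128 mm from the dispenser's axis, 160 mm above the table; moves with the lever. The knob stands 17 mm outside the collar and rises 44 mm over its top.
- marked_notch (a point): where lever_knob is when the lever is seated in the notch marked with the large ring (fixed to the dispenser).
- bowl_a: loose green bowl, upside down on the table. Origin: centre of the rim plane; z points up out of the foot. Rim 132 mm diameter, flange 5 mm thick; wall slopes in to a shoulder 68 mm in diameter 44 mm above the rim plane; round foot 56 mm diameter, upright sides from 44 to 60 mm, to be gripped across. About 0.16 kg. Stacked, each bowl sits on the foot of the one below, 22 mm higher.
- bowl_b: second loose green bowl, the same as bowl_a in every way; either may go in first.
- bowl_in: the same kind of bowl, already in the dispenser, upside down on the platform; same origin and axes.
- jar: bystander: closed glass jar with a steel twist cap, 94 mm diameter, 112 mm high; origin at the centre of its underside.
- shaker: bystander: white ceramic shaker, 64 mm diameter, 96 mm high; origin at the centre of its underside.
- scoop: bystander: stainless measuring scoop, 66 mm diameter, 36 mm high, with a 95 mm handle along its -x; origin under the middle of its cup.
Things that resemble listed ones, but are neither listed nor needed, are in the scene too. What is shaped like the bowl_b but purple is not meant. What is shaped like the bowl_a but red is not meant.

How it is judged:
On the way, in this order (a step that is already met when the one before it is completed fails the run):
1. the size lever is seated in the notch marked with the large ring (value of joint size_lever between 0.455 and 0.545 rad), for 0.2 s.
2. the first loose bowl has been pushed down under the fingers (value of joint platform above 0.0155 m and ((horizontal distance between bowl_a and mouth below 0.009 m and z of bowl_a in the frame of mouth below -0.003 m) or (horizontal distance between bowl_b and mouth below 0.009 m and z of bowl_b in the frame of mouth below -0.003 m))), for 0.2 s.
At the end, for the whole second after the job is handed in: Lever seated in the large-ring notch (0.5 rad, within 0.045); all three bowls in the dispenser upside down, level (within 0.08 rad), at rest, within 9 mm of its axis, rim planes at least 3 mm under the fingers' undersides; platform stays sunk by more than 37.5 mm (all of step 1 and value of joint platform above 0.0375 m and horizontal distance between each of bowl_a, bowl_b, bowl_in and mouth below 0.009 m and z of each of bowl_a, bowl_b, bowl_in in the frame of mouth below -0.003 m and angle between each of bowl_a, bowl_b, bowl_in's own z axis and vertical below 0.08 rad and linear speed of each of bowl_a, bowl_b below 0.02 m/s); the robot touches nothing.
It fails at once if a bystander is pushed more than 30 mm from its place or knocked over (distance of any of jar, shaker, scoop from where it was at the start of the episode above 0.03 m or angle between any of jar, shaker's own z axis and vertical above 0.6 rad).
It also fails if it takes over 64 s, if anything falls off the work surface, if the arm or the gripper's body presses on something with over 40 N, if the wrist force passes 120 N, or if a joint passes its speed limit or range.

### The arm

A 6-joint arm with a two-finger parallel gripper is mounted at the origin on the work surface. World frame = base frame: x ahead of the robot, y to its left, z up, the work surface at z = 0. Lengths are in m, angles in rad, forces in N, time in s.
With the tool pointing down it reaches from about 0.25 to 0.725 m from the base axis. Payload 4 kg.
Tool frame: the origin (TCP) lies midway between the tips of the shut fingers; the grasp point (between the pads) lies 19 mm behind it (bot.hold_point_z is the distance from the TCP to the grasp point, in m); z points along the fingers, y is the direction in which the jaws open and shut (so a half turn about z gives the same grasp; the last joint's range is limited). The gripper opens to 85 mm and grips with 20 to 120 N. Pads are 22 mm wide; open, the fingers measure 114 mm over their backs; the gripper's body (76 mm by 85 mm) begins 54 mm behind the grasp point. The pads swing forward as they close: fully open they stand 13 mm farther back than shut.
Start: joints at [1.205, 0.241, 0.005, 1.335, 0, 1.571], TCP at [0.179, 0.467, 0.231] pointing down, gripper open.
Joint ranges: [-2.72, 2.72], [-1.05, 1.87], [-1.09, 1.28], [-1.99, 2.15], [-1.42, 1.44], [-3.14, 3.14]. Speed limits (rad/s): [2.79, 2.79, 3.14, 3.14, 3.14, 3.14].

### API

Orientations are given as a unit quaternion [x, y, z, w].
In Python, from workcell import bot, vision gives the robot as it stands. The module is installed in compiled form; this text tells all that it offers.
- The arm moves only by the shell command python3 -m jog 'ROWS'. ROWS is JSON, a list of rows, each an object with "claw": the opening, from 0 (shut) to 1 (fully open); "translation": the shift along the tool's x, y, z in m, a list of three; "turn": the turn, a rotation vector about the tool's x, y, z in degrees, a list of three. In form: [{"claw": claw, "translation": [x, y, z], "turn": [ax, ay, az]}, ...]. A call has 1 to 5 rows; each row is the pose to reach, as a shift and turn from the pose commanded when the call began, along the tool's axes at that moment; what a row does not reach only later rows make up. A row lasts 1/8 s, in which the tool goes at most 62.5 mm and 10.7 degrees, less where a joint would pass 70% of its speed; a pose out of reach is approached as far as the arm can. A call with a gripper value outside its range is refused whole. The fingers move at their own pace and stop on an object; the grip force is fixed at half the most. Time passes only in rows, so rows that repeat a pose let the fingers close. It gives the time, the measured TCP pose, the force and the opening at its end, in the units of the state.
- bot.get_obs(): the state, without advancing time (a new reading comes with each control period).
- vision.camera(name): name is "scene" or "top" or "wrist"; returns a dict with "image" (384x512x3 uint8, red, green, blue), "K" (3x3 intrinsics, pixels), "R" (3x3) and "t" (3): a world point X has camera coordinates R X + t. Camera axes: x right, y down, z forward; pixel columns grow to the right and rows downward; lengths in m; the calibration is good to about 2 mm. A picture is of the moment at which its call begins. There is no depth.
- bot.job_done(): hands the job in, once; it reports no verdict.
The state is a dict: "clock": time; "joint_pos": joint angles; "joint_vel": joint speeds; "tau": joint torques, N m; "eef_pos": TCP position; "tool_rot": TCP orientation; "ft_force": force on the tool from outside, world axes, zero at the start; "ft_torque": the same for the moment, N m; "grip_width": finger opening in m.
Only numpy, scipy, OpenCV 4.12 (cv2) and the standard library are available. Lean on these libraries where they do the work, as an engineer would, in place of code of your own. Each camera call takes 0.05 s, during which the arm holds its last target. There are 200 camera calls.

## Working session

There is one attempt and no reset: what is moved stays moved. The work goes in short steps, Python scripts to look and compute and a shell command to move; the robot and the scene stay as the last step left them, time stands still between calls to the robot, and variables do not carry over. Pictures are saved under pics/ and viewed, on a budget of 10 in all, crops included, one or two more only if the job needs it, and the job is handed in when it is done.

```bash
mkdir -p pics
python3 - <<'E'
from workcell import bot, vision
import cv2,numpy as np
print(bot.get_obs(), bot.hold_point_z)
for n in ["top","scene"]:
    c=vision.camera(n); print(n,c["K"].tolist(),c["R"].tolist(),c["t"].tolist())
    cv2.imwrite(f"pics/{n}0.png",cv2.resize(c["image"][:,:,::-1],(800,600),interpolation=cv2.INTER_CUBIC)); np.save(f"{n}0.npy",c["image"])
E
```

```text
{'clock': 0.0, 'joint_pos': array([ 1.20503153e+00,  2.41390395e-01,  3.73387540e-03,  1.33514191e+00,
       -3.87497580e-07,  1.57080833e+00]), 'joint_vel': array([ 0.00197845, -0.00285337,  0.00122299, -0.00036013,  0.00206758,
       -0.00016464]), 'tau': array([-5.51894736e-04, -3.72321761e+01,  2.52405399e+01,  1.70817092e-02,
       -1.83245197e-04, -2.24597557e-06]), 'eef_pos': array([0.1786159 , 0.4663612 , 0.23042787]), 'tool_rot': array([ 1.81870463e-01,  9.83321988e-01, -9.84392666e-04, -1.81859238e-04]), 'ft_force': array([ 0.65185569,  0.49758465, -0.0445733 ]), 'ft_torque': array([-0.01460553, -0.01449852,  0.02149215]), 'grip_width': 0.08563695835258217} 0.0187
top [[471.7254053214468, 0.0, 259.4913752055228], [0.0, 471.7254053214468, 193.25676441094626], [0.0, 0.0, 1.0]] [[0.010500372920997576, -0.9998995557227363, -0.009519487065742417], [-0.9871725919653412, -0.008849055222459603, -0.15941131670649877], [0.15931106628527034, 0.011071254994114911, -0.987166354507641]] [0.04926364550561731, 0.5214162452476125, 1.6054873019669482]
scene [[439.97416490405055, 0.0, 259.7336197804296], [0.0, 439.97416490405055, 189.83909322992514], [0.0, 0.0, 1.0]] [[-0.0953754056902435, 0.9953969725685096, 0.009402073753574599], [0.8350125708139897, 0.08514257636564343, -0.5436034844189582], [-0.5419017794508829, -0.04399555308513302, -0.8392894928072792]] [0.01649107517624435, -0.36150492430066283, 1.6311089901953204]
```

View pics/top0.png

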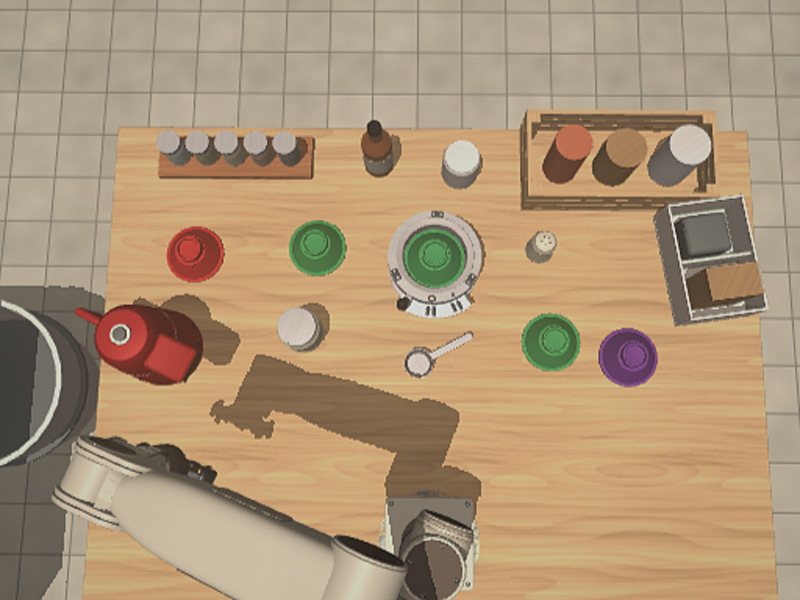

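View pics/scene0.png

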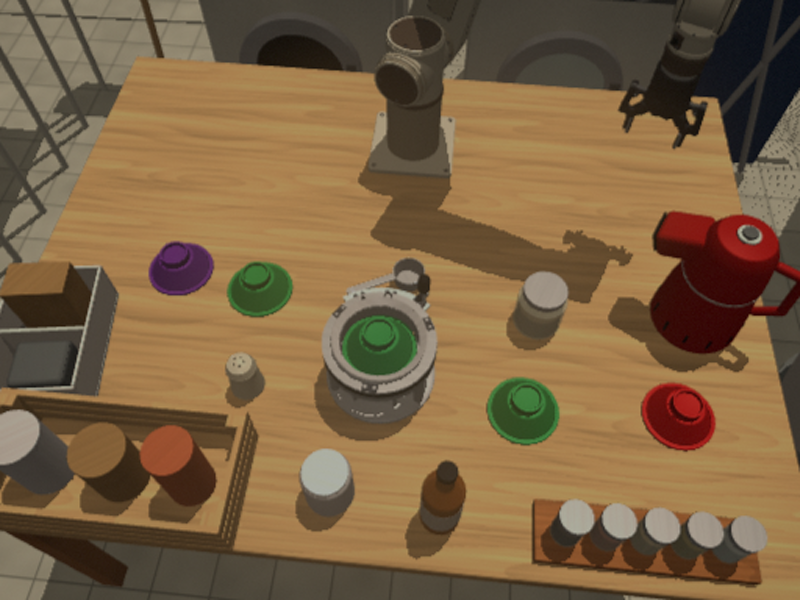

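The top view shows the dispenser at about (435,250) and its knob at (403,303). The ring marks lie to the knob's right, which is anticlockwise. The loose green bowls are at (317,247) and (551,342), the jar at (461,163) or (299,328), the shaker at (542,244) and the scoop at (420,362).

```bash
cat > h.py <<'E'
import numpy as np,cv2
from workcell import bot,vision
from scipy.optimize import least_squares
from scipy.spatial.transform import Rotation as Ro
def ray(c,uv,z):
    uv=np.atleast_2d(uv).astype(float); d=np.c_[uv,np.ones(len(uv))]@np.linalg.inv(c["K"]).T@c["R"]
    o=-c["R"].T@c["t"]; return o+d*((z-o[2])/d[:,2])[:,None]
def proj(c,X):
    p=(np.atleast_2d(X)@c["R"].T+c["t"])@c["K"].T; return p[:,:2]/p[:,2:]
def circ(P,r=None):
    f=lambda q:np.hypot(P[:,0]-q[0],P[:,1]-q[1])-(q[2] if r is None else r)
    q=least_squares(f,[*P[:,:2].mean(0),.05],loss="soft_l1",f_scale=.001).x; return q,np.sqrt(np.mean(f(q)**2))
def tri(cs,uvs):
    A=[];b=[]
    for c,uv in zip(cs,uvs):
        o=-c["R"].T@c["t"]; d=c["R"].T@np.linalg.inv(c["K"])@[*uv,1]; d/=np.linalg.norm(d); M=np.eye(3)-np.outer(d,d); A.append(M);b.append(M@o)
    return np.linalg.lstsq(np.vstack(A),np.hstack(b),rcond=None)[0]
def blobs(im,h0,h1,s=110,v0=30,v1=256,amin=60):
    h=cv2.cvtColor(im,cv2.COLOR_RGB2HSV); m=cv2.inRange(h,(h0,s,v0),(h1,255,min(v1,255)))
    cs,_=cv2.findContours(m,cv2.RETR_EXTERNAL,cv2.CHAIN_APPROX_NONE)
    return [c[:,0,:] for c in cs if cv2.contourArea(c)>amin]
E
python3 - <<'E'
from h import *
for n in ["top","scene"]:
    c=vision.camera(n)
    for b in blobs(c["image"],45,80): 
        print(n,"green",b.mean(0),len(b),circ(ray(c,b,.0025)), "lip139@.134",circ(ray(c,b,.134)))
    im=c["image"]
    h=cv2.cvtColor(im,cv2.COLOR_RGB2HSV); m=(h[...,2]<45).astype(np.uint8)
    k,l,s,ce=cv2.connectedComponentsWithStats(m)
    print([(s[i].tolist(),ce[i].round(1).tolist()) for i in range(1,k) if 10<s[i][4]<600])
a=cv2.imread("pics/top0.png")
t=np.load("top0.npy")[125:215,235:325,::-1];s=np.load("scene0.npy")[165:275,190:290,::-1]
r=lambda x:cv2.resize(x,(400,400*x.shape[0]//x.shape[1]),interpolation=cv2.INTER_CUBIC)[:400]
cv2.imwrite("pics/crop.png",np.hstack([r(t),r(s)]))
E
```

```text
[([273, 327, 26, 11, 51], [285.9, 332.0]), ([218, 343, 40, 19, 192], [240.2, 353.2])]
scene green [334.45081967 262.6147541 ] 122 (array([0.65620472, 0.26136881, 0.06417292]), np.float64(0.0008295712549988098)) lip139@.134 (array([0.71591542, 0.24166707, 0.05695729]), np.float64(0.0007360957335333408))
scene green [242.10169492 220.49152542] 118 (array([ 0.54605627, -0.01795198,  0.06637391]), np.float64(0.0025298270313100406)) lip139@.134 (array([ 0.61813908, -0.00623635,  0.05891354]), np.float64(0.002244590832335411))
scene green [166.18095238 184.7047619 ] 105 (array([ 0.44118913, -0.27419145,  0.06359929]), np.float64(0.0012263307538163757)) lip139@.134 (array([ 0.52507302, -0.23368498,  0.05645077]), np.float64(0.0010883957787452046))
[([397, 0, 12, 1, 12], [402.5, 0.0]), ([412, 0, 21, 3, 47], [423.4, 0.7]), ([432, 0, 6, 15, 21], [434.4, 7.6]), ([494, 0, 18, 30, 265], [503.2, 11.1]), ([265, 12, 17, 18, 187], [273.5, 20.0]), ([428, 20, 10, 12, 72], [432.7, 25.4]), ([242, 42, 24, 19, 217], [254.1, 50.0]), ([463, 48, 23, 56, 588], [473.0, 76.5]), ([419, 138, 7, 21, 25], [421.0, 147.4]), ([418, 193, 4, 6, 12], [419.6, 195.7]), ([424, 205, 5, 7, 16], [425.8, 207.9]), ([436, 214, 5, 6, 15], [438.2, 216.7]), ([464, 215, 5, 6, 15], [466.2, 217.6]), ([451, 218, 5, 6, 17], [453.1, 220.5]), ([6, 220, 44, 28, 170], [38.8, 237.1]), ([499, 235, 6, 8, 13], [501.2, 238.5])]
```

View pics/crop.png

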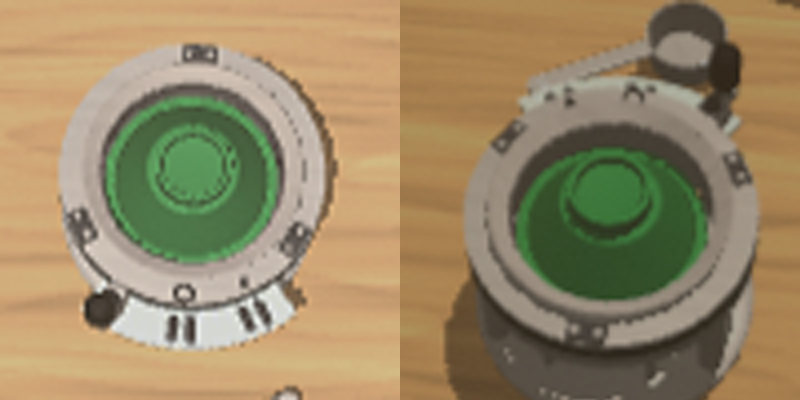

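The crop shows the knob at the lower left, crop (102,308). The large ring is at (183,293) and the small one at (245,283), with detent ridges on a white plate beyond them.

Run:
```python
from h import *
C={n:vision.camera(n) for n in ["top","scene"]}
for n,c in C.items():
    h=cv2.cvtColor(c["image"],cv2.COLOR_RGB2HSV)
    if n=="top": print(h[158,203],h[160,278],h[219,353])
    for b in blobs(c["image"],50,95,90): print(n,b.mean(0),len(b),*circ(ray(c,b,.0025)),circ(ray(c,b,.105)))
c=C["top"]
k=(257.9,194.3); print("knob@.178",ray(c,k,.178)); print("tri",tri([c,C["scene"]],[k,(271.3,181)]))
g=lambda x,y:(235+x*.225-.4,125+y*.225-.4)
for nm,p in dict(ring=(183,293),small=(245,283)).items(): print(nm,ray(c,g(*p),.134))
# gray collar: outer edge radial from the crop's centre
im=c["image"];h=cv2.cvtColor(im,cv2.COLOR_RGB2HSV)
s=cv2.GaussianBlur(h[...,1],(3,3),0)
P=[]
for a in np.linspace(0,2*np.pi,120,endpoint=False):
    X=np.array([.603,0.0])+np.linspace(.085,.125,160)[:,None]*[np.cos(a),np.sin(a)]
    uv=proj(c,np.c_[X,np.full(160,.132)]).astype(np.float32)
    v=cv2.remap(s,uv[None,:,0],uv[None,:,1],cv2.INTER_LINEAR)[0].astype(float)
    i=np.argmax(np.diff(cv2.GaussianBlur(v[:,None],(1,9),0)[:,0])); P.append([*X[i],np.degrees(a)])
P=np.array(P);print("outer",circ(P),circ(P,.1));P=P[(P[:,2]<130)|(P[:,2]>260)];print(circ(P),circ(P,.1))
```

```text
[ 59 102 147] [ 60 102 153] [ 59 104 150]
top [352.17475728 218.66990291] 103 [ 0.43968281 -0.2739148   0.06366607] 0.0009833115613255795 (array([ 0.42853401, -0.25484445,  0.05974964]), np.float64(0.0009226899890184345))
top [277.7047619 165.0952381] 105 [ 0.63175663 -0.00965615  0.06697568] 0.0012771821238587886 (array([ 0.608791  , -0.00684472,  0.06285558]), np.float64(0.0011983825595337603))
top [202.72727273 158.26262626] 99 [0.65435807 0.26201564 0.06351725] 0.0010918505523988629 (array([0.62999403, 0.24811336, 0.05961074]), np.float64(0.001024430328837116))
scene [334.50819672 262.63934426] 122 [0.65635296 0.26168355 0.06354674] 0.0008520372359049887 (array([0.70288091, 0.24629969, 0.05797652]), np.float64(0.0007772729561916516))
scene [242.27731092 220.63865546] 119 [ 0.54625071 -0.01800906  0.0666126 ] 0.002927479562355471 (array([ 0.6024264 , -0.00886932,  0.06078514]), np.float64(0.0026684587544690765))
scene [165.87735849 184.5754717 ] 106 [ 0.44249156 -0.27379231  0.06245134] 0.001656949356713291 (array([ 0.50776381, -0.24225141,  0.05697492]), np.float64(0.0015103560281510262))
knob@.178 [[0.49554753 0.05787028 0.178     ]]
tri [0.49891521 0.06017118 0.15627607]
ring [[ 5.15679583e-01 -2.86992062e-04  1.34000000e-01]]
small [[ 0.52361472 -0.04625217  0.134     ]]
outer (array([ 0.60157493, -0.00570192,  0.10393897]), np.float64(0.007014294665733264)) (array([ 0.60497789, -0.00592207,  0.05      ]), np.float64(0.009235405008888321))
(array([ 0.60641167, -0.00621705,  0.10064588]), np.float64(0.002156357779243755)) (array([ 0.60719711, -0.00613582,  0.05      ]), np.float64(0.0023873007319375056))
```

```bash
cat >> h.py <<'E'
def go(x,y,z,yaw=None):
    """shift+turn (tool axes) to TCP x,y,z with jaw direction yaw deg (mod 180)"""
    o=bot.get_obs(); R=Ro.from_quat(o["tool_rot"]); d=R.inv().apply(np.array([x,y,z])-o["eef_pos"])
    t=np.zeros(3)
    if yaw is not None:
        cur=np.degrees(np.arctan2(*R.apply([0,1,0])[[1,0]])); dy=(yaw-cur+90)%180-90
        a=np.radians(cur+dy); Y=np.array([np.cos(a),np.sin(a),0]);Z=np.array([0,0,-1.]);T=Ro.from_matrix(np.c_[np.cross(Y,Z),Y,Z]); t=np.degrees((R.inv()*T).as_rotvec())
    print("clk %.2f"%o["clock"],"tcp",o["eef_pos"].round(4),"F",o["ft_force"].round(1),"w %.4f"%o["grip_width"],"j6 %.2f"%o["joint_pos"][5],"| shift",d.round(4),"turn",t.round(1))
E
python3 - <<'E'
from h import *
c=vision.camera("wrist");o=bot.get_obs();R=Ro.from_quat(o["tool_rot"])
print("cam in tool",R.inv().apply(-c["R"].T@c["t"]-o["eef_pos"]),"view",R.inv().apply(c["R"][2]),c["K"][0,0],"R",(c["R"]@R.as_matrix()).round(2).tolist())
go(.50,.03,.30,73)
E
```

```text
cam in tool [ 0.07021221  0.00129603 -0.14186541] view [-2.73581526e-01  7.32927271e-04  9.61848539e-01] 330.31340874639113 R [[0.0, 1.0, -0.0], [-0.96, -0.0, -0.27], [-0.27, 0.0, 0.96]]
clk 0.35 tcp [0.1788 0.4668 0.2311] F [-0.2  0.1  0.5] w 0.0859 j6 1.57 | shift [-0.4562 -0.293  -0.0688] turn [-0. -0. -4.]
```

```bash
R='{"claw":1,"translation":[-0.52,-0.29,-0.07],"turn":[0,0,-4]}'; python3 -m jog '[{"claw":1,"translation":[-0.52,-0.29,-0.07],"turn":[0,0,-4]},{"claw":1,"translation":[-0.52,-0.29,-0.07],"turn":[0,0,-4]},{"claw":1,"translation":[-0.52,-0.29,-0.07],"turn":[0,0,-4]},{"claw":1,"translation":[-0.52,-0.29,-0.07],"turn":[0,0,-4]},{"claw":1,"translation":[-0.52,-0.29,-0.07],"turn":[0,0,-4]}]'; python3 -c "
from h import *
go(.56,.01,.30,73)"
```

```text
clock: 0.98
eef_pos: [0.379, 0.2272, 0.2683]
tool_rot: [0.147, 0.989, 0.0, 0.0]
ft_force: [1.5, 1.3, -0.0]
grip_width: 0.0857
clk 0.97 tcp [0.379  0.2272 0.2683] F [ 1.5  1.3 -0. ] w 0.0857 j6 0.84 | shift [-0.2365 -0.155  -0.0317] turn [0.  0.  0.1]
```

```bash
python3 -m jog '[{"claw":1,"translation":[-0.236,-0.155,-0.032],"turn":[0,0,0]},{"claw":1,"translation":[-0.236,-0.155,-0.032],"turn":[0,0,0]},{"claw":1,"translation":[-0.236,-0.155,-0.032],"turn":[0,0,0]},{"claw":1,"translation":[-0.236,-0.155,-0.032],"turn":[0,0,0]},{"claw":1,"translation":[-0.236,-0.155,-0.032],"turn":[0,0,0]}]';python3 -m jog '[{"claw":1,"translation":[0,0,0],"turn":[0,0,0]}]'; python3 -c "
from h import *
import pickle
go(.56,.01,.30,73)
c=vision.camera('wrist'); pickle.dump(c,open('w1.pkl','wb'));cv2.imwrite('pics/w1.png',cv2.resize(c['image'][:,:,::-1],(800,600)))"
```

```text
clock: 1.6
eef_pos: [0.56, 0.0089, 0.2997]
tool_rot: [0.149, 0.989, -0.0, 0.0]
ft_force: [0.4, 0.6, 0.0]
grip_width: 0.0855
clock: 1.72
eef_pos: [0.5597, 0.0095, 0.2991]
tool_rot: [0.149, 0.989, -0.0, -0.0]
ft_force: [0.3, -0.2, -0.3]
grip_width: 0.0854
clk 1.73 tcp [0.5597 0.0095 0.2991] F [ 0.3 -0.2 -0.3] w 0.0854 j6 0.32 | shift [-0.0001  0.0006 -0.0009] turn [-0.  -0.  -0.2]
```

View pics/w1.png

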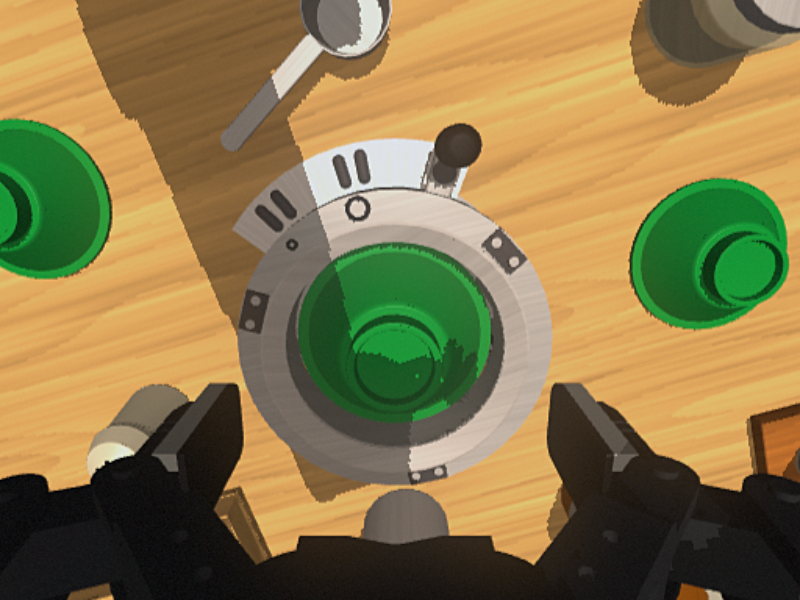

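The wrist view (800 px) shows the knob top at (459,146), the large ring at (358,208) and the small ring at (292,244). The collar brackets are at (503,250), (254,312) and (427,474), and the collar's outer edge runs through about (552,340), (400,486) and (239,345).

Run:
```python
from h import *
import pickle
c=pickle.load(open('w1.pkl','rb'))
f=lambda L,z:ray(c,(np.array(L,float)+.5)*.64-.5,z)
B=f([(503,250),(254,312),(427,474)],.134);print("brackets",circ(B))
E=f([(552,340),(400,486),(239,345),(538,400),(258,420)],.134);print("outer",circ(E),circ(E,.1))
h=cv2.cvtColor(c['image'],cv2.COLOR_RGB2HSV)
bs=blobs(c['image'],45,85,110,20);
for b in bs: print(b.mean(0)/.64,"rim@0",circ(ray(c,b,.0025),.066),circ(ray(c,b,.105)))
K=f([(459,146)],.178)[0];r=f([(358,208),(292,244)],.134);print("knob",K,"rings",r)
for D in [circ(B)[0][:2],circ(E,.1)[0][:2]]:
    print([(np.hypot(*(p[:2]-D)).round(4),np.degrees(np.arctan2(*(p[:2]-D)[::-1])).round(1)) for p in [K,*r]])
```

```text
brackets (array([ 0.60912559, -0.00351341,  0.09201656]), np.float64(8.440161269588602e-10))
outer (array([ 0.60887633, -0.00402567,  0.09967419]), np.float64(0.0013994452657948794)) (array([ 0.60851694, -0.00412702,  0.05      ]), np.float64(0.0013448868727331223))
[394.03576696 330.80291298] rim@0 (array([ 0.63896506, -0.01350472,  0.05      ]), np.float64(0.02005948705000926)) (array([ 0.60882558, -0.00432   ,  0.06573058]), np.float64(0.000513191636818451))
[708.88011566 253.59208185] rim@0 (array([0.65447429, 0.26496319, 0.05      ]), np.float64(0.001853868271104132)) (array([0.61676765, 0.21043514, 0.05043547]), np.float64(0.0014403187321793743))
[ 43.58462591 200.09124088] rim@0 (array([ 0.44040319, -0.27043812,  0.05      ]), np.float64(0.01606251956719214)) (array([ 0.45587724, -0.19344317,  0.04481617]), np.float64(0.0074851199581691214))
knob [0.49895048 0.06281151 0.178     ] rings [[ 0.51611473  0.00205257  0.134     ]
 [ 0.52470535 -0.04247291  0.134     ]]
[(np.float64(0.1286), np.float64(149.0)), (np.float64(0.0932), np.float64(176.6)), (np.float64(0.093), np.float64(-155.2))]
[(np.float64(0.1284), np.float64(148.6)), (np.float64(0.0926), np.float64(176.2)), (np.float64(0.0922), np.float64(-155.4))]
```

```bash
python3 -c "
from h import *
go(.4985,.0613,.20,73);go(.4985,.0613,.148,73)"
```

```text
clk 1.77 tcp [0.5587 0.0108 0.2992] F [-1.1  0.  -0.1] w 0.0855 j6 0.32 | shift [0.0723 0.0306 0.0993] turn [-0.  -0.1 -0.1]
clk 1.77 tcp [0.5587 0.0108 0.2992] F [-1.1  0.  -0.1] w 0.0855 j6 0.32 | shift [0.0722 0.0306 0.1513] turn [-0.  -0.1 -0.1]
```

```bash
python3 -m jog '[{"claw":1,"translation":[0.073,0.031,0],"turn":[0,0,0]},{"claw":1,"translation":[0.073,0.031,0.05],"turn":[0,0,0]},{"claw":1,"translation":[0.073,0.031,0.1],"turn":[0,0,0]},{"claw":1,"translation":[0.073,0.031,0.151],"turn":[0,0,0]},{"claw":1,"translation":[0.073,0.031,0.151],"turn":[0,0,0]}]'
python3 -m jog '[{"claw":0.1,"translation":[0,0,0],"turn":[0,0,0]},{"claw":0.1,"translation":[0,0,0],"turn":[0,0,0]},{"claw":0.1,"translation":[0,0,0],"turn":[0,0,0]},{"claw":0.1,"translation":[0,0,0],"turn":[0,0,0]},{"claw":0.1,"translation":[0,0,0],"turn":[0,0,0]}]'; python3 -c "
from h import *
go(.4985,.0613,.148,73)
go(.4801,.0007,.148,73)"
```

```text
clock: 2.4
eef_pos: [0.493, 0.0633, 0.1454]
tool_rot: [0.146, 0.989, -0.001, -0.005]
ft_force: [-1.0, -0.6, 0.8]
grip_width: 0.0852
clock: 3.02
eef_pos: [0.4985, 0.0625, 0.1503]
tool_rot: [0.148, 0.989, 0.0, 0.001]
ft_force: [-2.1, -1.0, 6.6]
grip_width: 0.0202
clk 3.02 tcp [0.4985 0.0625 0.1503] F [-2.1 -1.   6.6] w 0.0202 j6 0.42 | shift [-0.0003 -0.0012  0.0023] turn [0.  0.1 0. ]
clk 3.02 tcp [0.4985 0.0625 0.1503] F [-2.1 -1.   6.6] w 0.0202 j6 0.42 | shift [-0.0004 -0.0645  0.0023] turn [0.  0.1 0. ]
```

```bash
python3 -m jog '[{"claw":0.1,"translation":[0.003,-0.016,0],"turn":[0,0,0]},{"claw":0.1,"translation":[0.004,-0.032,0],"turn":[0,0,0]},{"claw":0.1,"translation":[0.003,-0.048,0],"turn":[0,0,0]},{"claw":0.1,"translation":[0.001,-0.058,0],"turn":[0,0,0]},{"claw":0.1,"translation":[-0.001,-0.063,0],"turn":[0,0,0]}]'
python3 -m jog '[{"claw":0.1,"translation":[0,0,0],"turn":[0,0,0]},{"claw":0.1,"translation":[0,0,0],"turn":[0,0,0]}]'; python3 -c "
from h import *
go(.4811,.0019,.148,73)"
```

```text
clock: 3.65
eef_pos: [0.4771, 0.0028, 0.1501]
tool_rot: [0.147, 0.989, 0.001, -0.003]
ft_force: [-11.6, 6.8, 14.1]
grip_width: 0.0202
clock: 3.9
eef_pos: [0.4771, 0.0029, 0.1501]
tool_rot: [0.147, 0.989, 0.001, -0.003]
ft_force: [-10.8, 1.7, 14.2]
grip_width: 0.0204
clk 3.90 tcp [0.4771 0.0029 0.1501] F [-10.8   1.7  14.2] w 0.0204 j6 0.30 | shift [-0.0042  0.0003  0.0021] turn [ 0.  -0.3  0.1]
```

```bash
python3 -m jog '[{"claw":1,"translation":[0,0,0],"turn":[0,0,0]},{"claw":1,"translation":[0,0,0],"turn":[0,0,0]},{"claw":1,"translation":[0,0,0],"turn":[0,0,0]},{"claw":1,"translation":[0,0,-0.04],"turn":[0,0,0]},{"claw":1,"translation":[-0.03,0,-0.1],"turn":[0,0,0]}]'
python3 -m jog '[{"claw":1,"translation":[-0.06,0,-0.05],"turn":[0,0,0]},{"claw":1,"translation":[-0.06,0,-0.05],"turn":[0,0,0]},{"claw":1,"translation":[-0.06,0,-0.05],"turn":[0,0,0]}]'; python3 -c "
from h import *
import pickle
go(.655,.264,.2,73)
c=vision.camera('wrist'); pickle.dump(c,open('w2.pkl','wb'));cv2.imwrite('pics/w2.png',cv2.resize(c['image'][:,:,::-1],(800,600)))"
```

```text
clock: 4.53
eef_pos: [0.5044, -0.0058, 0.2437]
tool_rot: [0.147, 0.989, -0.0, -0.003]
ft_force: [1.5, 0.1, 0.3]
grip_width: 0.0853
clock: 4.9
eef_pos: [0.5656, -0.0239, 0.2948]
tool_rot: [0.148, 0.989, 0.0, 0.001]
ft_force: [-0.7, -0.5, -0.0]
grip_width: 0.0856
clk 4.90 tcp [ 0.5656 -0.0239  0.2948] F [-0.7 -0.5 -0. ] w 0.0856 j6 0.25 | shift [-0.0013  0.3015  0.0949] turn [0.  0.1 0. ]
```

View pics/w2.png

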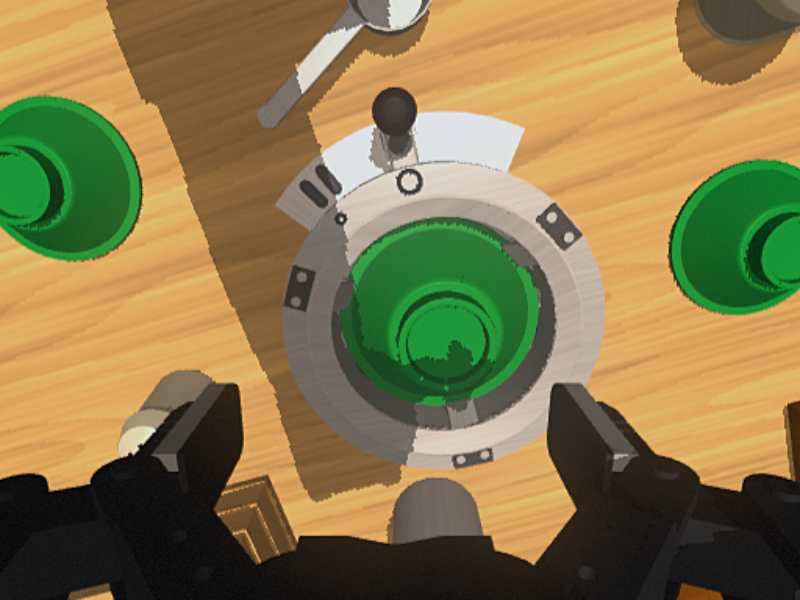

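The wrist view now shows the knob at (395,110) beside the large ring (409,181), with the ridge pair hidden under the lever. The three spring fingers are out over the bowl rim, near (343,300), (460,412) and (510,250).

```bash
python3 - <<'E'
from h import *
import pickle
c=pickle.load(open('w2.pkl','rb'))
f=lambda L,z:ray(c,(np.array(L,float)+.5)*.64-.5,z)
B=f([(558,226),(299,288),(473,458)],.134);q=circ(B)[0];print("brackets",q)
K=f([(395,110)],.178)[0];d=K[:2]-q[:2];print(K,np.hypot(*d),np.degrees(np.arctan2(d[1],d[0]))-148.8, "deg (want 28.65)")
for b in blobs(c['image'],45,85,110,20,256,300): print(b.mean(0)/.64,circ(ray(c,b,.105)))
E
python3 -m jog '[{"claw":1,"translation":[-0.001,0.06,0.02],"turn":[0,0,0]},{"claw":1,"translation":[-0.001,0.12,0.04],"turn":[0,0,0]},{"claw":1,"translation":[-0.001,0.18,0.06],"turn":[0,0,0]},{"claw":1,"translation":[-0.001,0.24,0.08],"turn":[0,0,0]},{"claw":1,"translation":[-0.001,0.3,0.095],"turn":[0,0,0]}]'
python3 -m jog '[{"claw":1,"translation":[0,0,0],"turn":[0,0,0]},{"claw":1,"translation":[0,0,0],"turn":[0,0,0]}]'; python3 -c "
from h import *
go(.655,.264,.039,73)
c=vision.camera('wrist')
for b in blobs(c['image'],45,85,110,20,256,300): print(b.mean(0)/.64,circ(ray(c,b,.0025)))
cv2.imwrite('pics/w3.png',cv2.resize(c['image'][:,:,::-1],(800,600)))"
```

```text
brackets [ 0.6092835  -0.00392613  0.09237869]
[0.48021792 0.0040337  0.178     ] 0.12931080064919265 27.670878799298464 deg (want 28.65)
[439.12309557 310.29259003] (array([ 0.60867339, -0.00384817,  0.06571058]), np.float64(0.001817608417924294))
[742.70833333 237.02903369] (array([0.61694215, 0.19847485, 0.04823199]), np.float64(0.004848419590217257))
[ 62.2730152  177.52322635] (array([ 0.45456412, -0.20603793,  0.04885671]), np.float64(0.0038016831667318607))
clock: 5.58
eef_pos: [0.6508, 0.2624, 0.1981]
tool_rot: [0.147, 0.989, -0.001, -0.001]
ft_force: [0.9, -0.3, -0.1]
grip_width: 0.0853
clock: 5.82
eef_pos: [0.6508, 0.2608, 0.1989]
tool_rot: [0.147, 0.989, -0.001, -0.001]
ft_force: [0.4, -0.1, 0.9]
grip_width: 0.0853
clk 5.83 tcp [0.6508 0.2608 0.1989] F [ 0.4 -0.1  0.9] w 0.0853 j6 0.68 | shift [-0.0035  0.0047  0.1599] turn [-0.1 -0.1  0.1]
[399.10333807 261.64772727] (array([0.65418612, 0.26423765, 0.06538064]), np.float64(0.00030520447928363654))
```

View pics/w3.png

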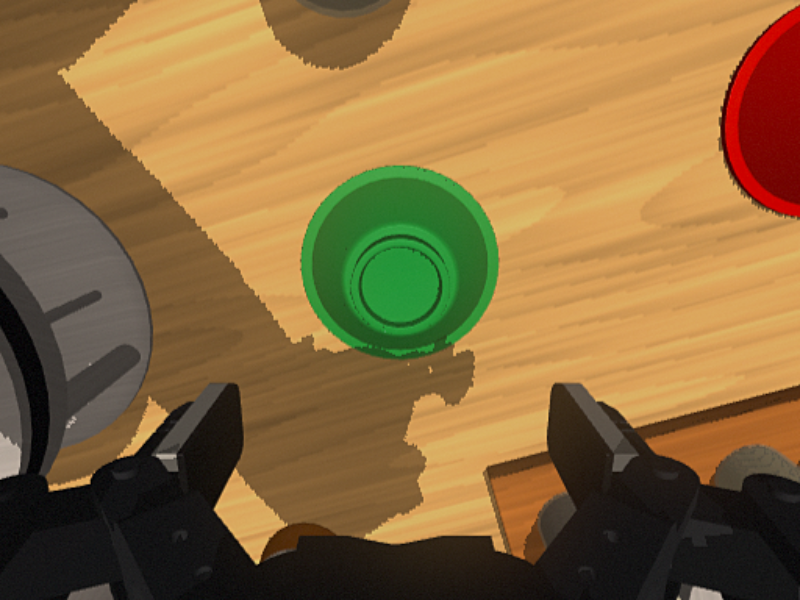

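The wrist view is clear around bowl_a, which is centred at (400,262) with its foot near (400,285). Nothing stands beneath the fingers.

```bash
python3 -m jog '[{"claw":1,"translation":[-0.002,0.004,0.05],"turn":[0,0,0]},{"claw":1,"translation":[-0.002,0.004,0.1],"turn":[0,0,0]},{"claw":1,"translation":[-0.002,0.004,0.14],"turn":[0,0,0]},{"claw":1,"translation":[-0.002,0.004,0.159],"turn":[0,0,0]},{"claw":1,"translation":[-0.002,0.004,0.159],"turn":[0,0,0]}]'
python3 -m jog '[{"claw":0.55,"translation":[0,0,0],"turn":[0,0,0]},{"claw":0.55,"translation":[0,0,0],"turn":[0,0,0]},{"claw":0.55,"translation":[0,0,0],"turn":[0,0,0]},{"claw":0.55,"translation":[0,0,0],"turn":[0,0,0]}]'; python3 -c "
from h import *
go(.655,.264,.039,73)"
```

```text
clock: 6.5
eef_pos: [0.6541, 0.2617, 0.0406]
tool_rot: [0.149, 0.989, -0.001, -0.001]
ft_force: [-0.6, -1.2, 0.5]
grip_width: 0.0856
clock: 7.0
eef_pos: [0.6571, 0.2645, 0.0446]
tool_rot: [0.148, 0.989, 0.001, 0.002]
ft_force: [-0.4, -2.1, 6.5]
grip_width: 0.0535
clk 7.00 tcp [0.6571 0.2645 0.0446] F [-0.4 -2.1  6.5] w 0.0535 j6 0.68 | shift [ 0.0019 -0.0011  0.0055] turn [0.2 0.3 0. ]
```

```bash
python3 -m jog '[{"claw":0.5,"translation":[0,0,-0.03],"turn":[0,0,0]},{"claw":0.5,"translation":[0,0,-0.09],"turn":[0,0,0]},{"claw":0.5,"translation":[0,0,-0.15],"turn":[0,0,0]},{"claw":0.5,"translation":[0,0,-0.2],"turn":[0,0,0]},{"claw":0.5,"translation":[0,0,-0.2],"turn":[0,0,0]}]'
python3 -c "
from h import *
o=[];go(.609,-.004,.24,73)
for i in range(3):
  c=vision.camera('wrist');o.append(bot.get_obs()['eef_pos'])
m=np.mean(o,0);print(m)
for b in blobs(c['image'],45,85,90,20,256,300):
  for z in (m[2]-.0426,): print(b.mean(0)/.64,circ(ray(c,b,z)))
go(.609,-.004,.24,73)
cv2.imwrite('pics/w4.png',cv2.resize(c['image'][:,:,::-1],(800,600)))"
```

```text
clock: 7.62
eef_pos: [0.6576, 0.2653, 0.2487]
tool_rot: [0.147, 0.989, 0.003, 0.006]
ft_force: [0.7, 1.1, -1.3]
grip_width: 0.0537
clk 7.62 tcp [0.6576 0.2653 0.2487] F [ 0.7  1.1 -1.3] w 0.0537 j6 0.68 | shift [-0.0319 -0.2718  0.0068] turn [0.5 0.6 0.1]
[0.6555498  0.26439996 0.24240708]
[391.16764163 342.34336515] (array([0.65212585, 0.26714153, 0.06455118]), np.float64(0.0069107125101945084))
clk 7.78 tcp [0.6547 0.264  0.2402] F [-0.1  0.  -1.7] w 0.0537 j6 0.68 | shift [-0.0344 -0.2697  0.0005] turn [-0.1 -0.1  0. ]
```

View pics/w4.png

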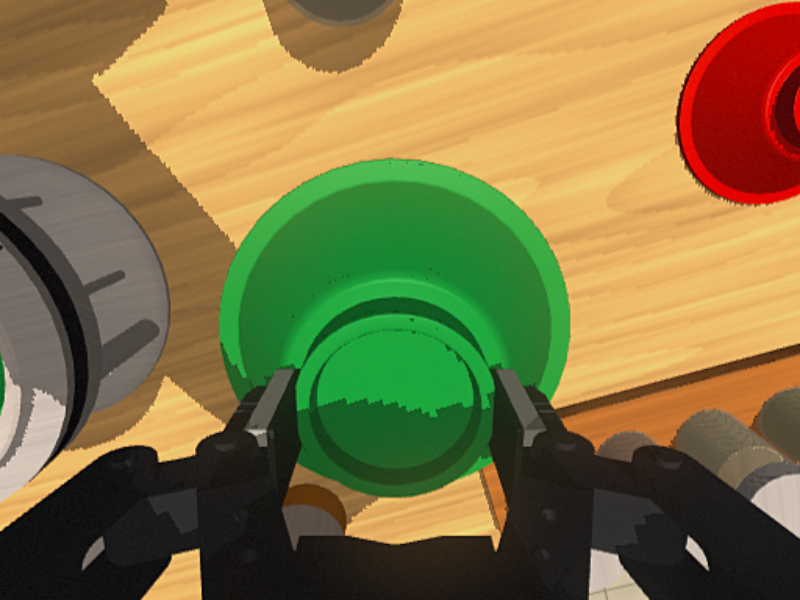

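The bowl hangs level between the pads, its foot between (300,400) and (490,400). Its free rim arc runs from (222,330) over (395,158) to (570,330).

```bash
cat >> h.py <<'E'
def held(dz=.0446):
    o=[]
    for i in range(2): c=vision.camera('wrist');o.append(bot.get_obs())
    m=np.mean([q["eef_pos"] for q in o],0);R=Ro.from_quat(o[-1]["tool_rot"])
    b=max(blobs(c['image'],45,85,90,20,256,300),key=len); b=b[b[:,1]<205]
    q,e=circ(ray(c,b,m[2]-dz),.066); print("held centre in tool",R.inv().apply([q[0]-m[0],q[1]-m[1],0]).round(4),"rms",e,len(b))
E
python3 -c "
from h import *
held();held(.042);go(.609,-.004,.24,73)"
```

```text
held centre in tool [0.0025 0.0014 0.    ] rms 0.00040835360351463434 302
held centre in tool [0.0024 0.0013 0.    ] rms 0.00015434593911327536 302
clk 7.97 tcp [0.6544 0.2639 0.239 ] F [-0.   0.2 -0.7] w 0.0537 j6 0.68 | shift [-0.0347 -0.2695 -0.0004] turn [-0.1 -0.2  0. ]
```

```bash
python3 -m jog '[{"claw":0.5,"translation":[-0.008,-0.06,0],"turn":[0,0,0]},{"claw":0.5,"translation":[-0.016,-0.12,0],"turn":[0,0,0]},{"claw":0.5,"translation":[-0.024,-0.18,0],"turn":[0,0,0]},{"claw":0.5,"translation":[-0.032,-0.235,0],"turn":[0,0,0]},{"claw":0.5,"translation":[-0.037,-0.27,0],"turn":[0,0,0]}]'
python3 -m jog '[{"claw":0.5,"translation":[0,0,0],"turn":[0,0,0]},{"claw":0.5,"translation":[0,0,0],"turn":[0,0,0]},{"claw":0.5,"translation":[0,0,0],"turn":[0,0,0]}]'
python3 -c "
from h import *
held();go(.611,-.0058,.19,73)"
```

```text
clock: 8.6
eef_pos: [0.6107, -0.0076, 0.2405]
tool_rot: [0.149, 0.989, -0.0, -0.001]
ft_force: [0.2, -0.4, -1.2]
grip_width: 0.0537
clock: 8.98
eef_pos: [0.6119, -0.0036, 0.2408]
tool_rot: [0.147, 0.989, 0.0, -0.0]
ft_force: [-0.5, -0.1, -1.5]
grip_width: 0.053
held centre in tool [0.003  0.0014 0.    ] rms 0.00047254426863506063 303
clk 9.07 tcp [ 0.612  -0.0036  0.241 ] F [ 0.4 -1.1 -2. ] w 0.0533 j6 0.29 | shift [ 0.0003 -0.0024  0.051 ] turn [-0.  -0.   0.2]
```

```bash
python3 -m jog '[{"claw":0.5,"translation":[0,-0.002,0.02],"turn":[0,0,0]},{"claw":0.5,"translation":[0,-0.002,0.04],"turn":[0,0,0]},{"claw":0.5,"translation":[0,-0.002,0.055],"turn":[0,0,0]},{"claw":0.5,"translation":[0,-0.002,0.064],"turn":[0,0,0]},{"claw":0.5,"translation":[0,-0.002,0.064],"turn":[0,0,0]}]'
python3 -c "
from h import *
go(.611,-.0058,.15,73)"
```

```text
clock: 9.7
eef_pos: [0.6109, -0.0065, 0.1766]
tool_rot: [0.147, 0.989, -0.0, -0.001]
ft_force: [0.7, 0.6, -0.4]
grip_width: 0.0536
clk 9.70 tcp [ 0.6109 -0.0065  0.1766] F [ 0.7  0.6 -0.4] w 0.0536 j6 0.28 | shift [0.0001 0.0007 0.0266] turn [-0.  -0.1  0.1]
```

```bash
python3 -m jog '[{"claw":0.5,"translation":[0,0,0.008],"turn":[0,0,0]},{"claw":0.5,"translation":[0,0,0.016],"turn":[0,0,0]},{"claw":0.5,"translation":[0,0,0.024],"turn":[0,0,0]},{"claw":0.5,"translation":[0,0,0.03],"turn":[0,0,0]},{"claw":0.5,"translation":[0,0,0.03],"turn":[0,0,0]}]'
python3 -m jog '[{"claw":0.5,"translation":[0,0,0],"turn":[0,0,0]}]'
python3 -c "
from h import *
go(.611,-.0058,.147,73)"
```

```text
clock: 10.32
eef_pos: [0.6123, -0.0067, 0.1483]
tool_rot: [0.147, 0.989, 0.0, 0.001]
ft_force: [0.6, 1.0, 5.7]
grip_width: 0.0536
clock: 10.45
eef_pos: [0.6123, -0.0067, 0.1486]
tool_rot: [0.147, 0.989, 0.0, 0.001]
ft_force: [1.5, -0.4, 4.2]
grip_width: 0.0536
clk 10.45 tcp [ 0.6123 -0.0067  0.1486] F [ 1.5 -0.4  4.2] w 0.0536 j6 0.28 | shift [0.0015 0.0005 0.0016] turn [0.1 0.2 0. ]
```

```bash
python3 -m jog '[{"claw":0.5,"translation":[0,0,0.003],"turn":[0,0,0]},{"claw":0.5,"translation":[0,0,0.003],"turn":[0,0,0]}]'
python3 -m jog '[{"claw":1,"translation":[0,0,0],"turn":[0,0,0]},{"claw":1,"translation":[0,0,0],"turn":[0,0,0]},{"claw":1,"translation":[0,0,0],"turn":[0,0,0]},{"claw":1,"translation":[0,0,-0.05],"turn":[0,0,0]},{"claw":1,"translation":[0,0,-0.1],"turn":[0,0,0]}]'
python3 -m jog '[{"claw":1,"translation":[0.047,-0.004,-0.05],"turn":[0,0,0]},{"claw":1,"translation":[0.047,-0.004,-0.05],"turn":[0,0,0]},{"claw":1,"translation":[0.047,-0.004,-0.05],"turn":[0,0,0]}]'
python3 -c "
from h import *
import pickle
go(.441,-.272,.2,73)
c=vision.camera('wrist'); pickle.dump(c,open('w5.pkl','wb'));cv2.imwrite('pics/w5.png',cv2.resize(c['image'][:,:,::-1],(800,600)))
for b in blobs(c['image'],45,85,110,20,256,300): print(b.mean(0)/.64,[circ(ray(c,b,z)) for z in (.109,.127)])
"
```

```text
clock: 10.7
eef_pos: [0.6123, -0.0067, 0.1455]
tool_rot: [0.147, 0.989, 0.0, 0.001]
ft_force: [-0.5, 0.3, 7.0]
grip_width: 0.0536
clock: 11.32
eef_pos: [0.6104, -0.0068, 0.244]
tool_rot: [0.147, 0.989, -0.0, -0.002]
ft_force: [1.2, 0.4, 0.3]
grip_width: 0.0853
clock: 11.7
eef_pos: [0.5652, 0.0031, 0.2943]
tool_rot: [0.147, 0.989, -0.0, 0.0]
ft_force: [-0.4, 0.3, -1.2]
grip_width: 0.0856
clk 11.70 tcp [0.5652 0.0031 0.2943] F [-0.4  0.3 -1.2] w 0.0856 j6 0.30 | shift [ 0.0386 -0.2994  0.0942] turn [0.  0.  0.1]
[401.97302279 325.71213137] [(array([ 0.61004886, -0.0043697 ,  0.06667423]), np.float64(0.0021086585162470267)), (array([ 0.6039042 , -0.00275907,  0.06299656]), np.float64(0.001990182762522487))]
[ 43.97401434 189.76814516] [(array([ 0.45793097, -0.19125436,  0.04380397]), np.float64(0.007431657962930039)), (array([ 0.46017248, -0.17933014,  0.04138013]), np.float64(0.007012164934970862))]
```

View pics/w5.png

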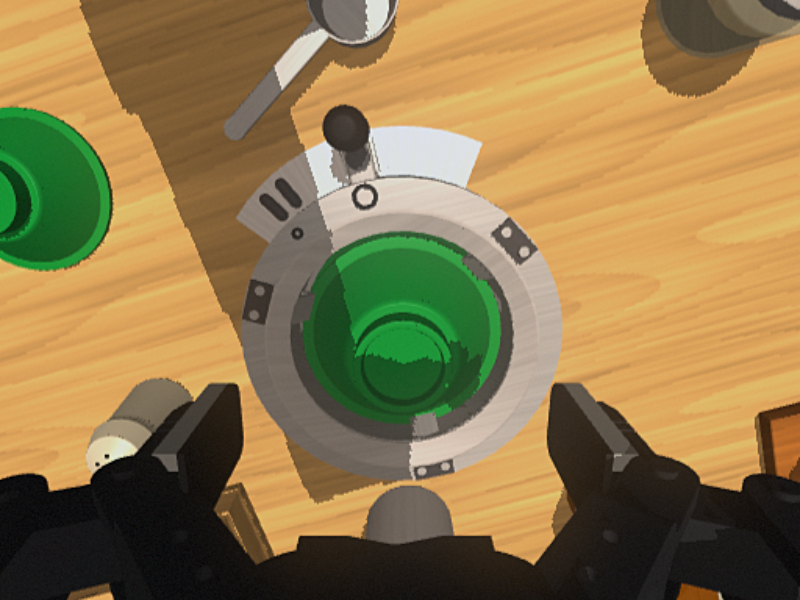

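The spring fingers now lie over the green rim at (300,305), (425,425) and (485,265). The rim's apparent radius at z=0.109 is 66.7 mm against a true 66 mm, so the first bowl is latched.

```bash
python3 -m jog '[{"claw":1,"translation":[0.007,-0.06,0],"turn":[0,0,0]},{"claw":1,"translation":[0.014,-0.12,0.02],"turn":[0,0,0]},{"claw":1,"translation":[0.022,-0.18,0.04],"turn":[0,0,0]},{"claw":1,"translation":[0.03,-0.24,0.07],"turn":[0,0,0]},{"claw":1,"translation":[0.039,-0.299,0.094],"turn":[0,0,0]}]'
python3 -m jog '[{"claw":1,"translation":[0,0,0],"turn":[0,0,0]},{"claw":1,"translation":[0,0,0],"turn":[0,0,0]}]'; python3 -c "
from h import *
for i in range(2):
  c=vision.camera('wrist')
  for b in blobs(c['image'],45,85,110,20,256,300):
    q=circ(ray(c,b,.0025));print(b.mean(0)/.64,q)
    go(q[0][0],q[0][1],.04,73)"
```

```text
clock: 12.38
eef_pos: [0.4427, -0.2651, 0.2004]
tool_rot: [0.147, 0.989, 0.001, -0.002]
ft_force: [1.2, -1.2, 0.9]
grip_width: 0.0855
clock: 12.62
eef_pos: [0.444, -0.2637, 0.2023]
tool_rot: [0.148, 0.989, 0.001, -0.001]
ft_force: [0.1, 0.2, -0.0]
grip_width: 0.0852
[378.88839286 255.29017857] (array([ 0.43992131, -0.27133609,  0.06530445]), np.float64(0.0003255550483160904))
clk 12.68 tcp [ 0.4447 -0.2633  0.203 ] F [ 0.5 -0.4  0.5] w 0.0854 j6 -0.24 | shift [ 0.002  -0.0092  0.163 ] turn [ 0.  -0.1  0.1]
[377.93803419 253.5701567 ] (array([ 0.43993358, -0.27132169,  0.06528768]), np.float64(0.00032395744359470653))
clk 12.72 tcp [ 0.4451 -0.263   0.2035] F [-0.1  0.6  0.3] w 0.0853 j6 -0.24 | shift [ 0.0025 -0.0095  0.1635] turn [ 0.  -0.   0.1]
```

```bash
python3 -m jog '[{"claw":1,"translation":[0.003,-0.0105,0.05],"turn":[0,0,0]},{"claw":1,"translation":[0.003,-0.0105,0.1],"turn":[0,0,0]},{"claw":1,"translation":[0.003,-0.0105,0.14],"turn":[0,0,0]},{"claw":1,"translation":[0.003,-0.0105,0.162],"turn":[0,0,0]},{"claw":1,"translation":[0.003,-0.0105,0.162],"turn":[0,0,0]}]'
python3 -m jog '[{"claw":0.5,"translation":[0,0,0],"turn":[0,0,0]},{"claw":0.5,"translation":[0,0,0],"turn":[0,0,0]},{"claw":0.5,"translation":[0,0,0],"turn":[0,0,0]},{"claw":0.5,"translation":[0,0,0],"turn":[0,0,0]}]'
python3 -m jog '[{"claw":0.5,"translation":[0,0,-0.03],"turn":[0,0,0]},{"claw":0.5,"translation":[0,0,-0.09],"turn":[0,0,0]},{"claw":0.5,"translation":[0,0,-0.15],"turn":[0,0,0]},{"claw":0.5,"translation":[0,0,-0.2],"turn":[0,0,0]},{"claw":0.5,"translation":[0,0,-0.2],"turn":[0,0,0]}]'
python3 -m jog '[{"claw":0.5,"translation":[0,0,0],"turn":[0,0,0]}]'
python3 -c "
from h import *
held();held(.042);held(.04);go(.611,-.0058,.24,73)"
```

```text
clock: 13.35
eef_pos: [0.4381, -0.271, 0.0404]
tool_rot: [0.146, 0.989, 0.001, -0.002]
ft_force: [-0.1, 0.6, 1.0]
grip_width: 0.0851
clock: 13.85
eef_pos: [0.4402, -0.2735, 0.044]
tool_rot: [0.147, 0.989, -0.001, 0.002]
ft_force: [-0.6, 1.7, 5.5]
grip_width: 0.0534
clock: 14.48
eef_pos: [0.4408, -0.2745, 0.2475]
tool_rot: [0.147, 0.989, -0.002, 0.005]
ft_force: [-1.0, 0.8, -2.0]
grip_width: 0.0538
clock: 14.6
eef_pos: [0.438, -0.2728, 0.2415]
tool_rot: [0.148, 0.989, 0.0, -0.0]
ft_force: [0.1, -0.2, -1.6]
grip_width: 0.0537
held centre in tool [0.0005 0.0016 0.    ] rms 0.0003977877477153598 295
held centre in tool [0.0005 0.0017 0.    ] rms 0.00017209446823225337 295
held centre in tool [0.0003 0.0017 0.    ] rms 0.0003158924532113401 294
clk 14.90 tcp [ 0.4378 -0.2726  0.2404] F [-0.1 -0.  -1.7] w 0.0534 j6 -0.26 | shift [-0.0878  0.3058  0.0004] turn [ 0.  -0.2  0. ]
```

```bash
python3 -m jog '[{"claw":0.5,"translation":[-0.016,0.056,0],"turn":[0,0,0]},{"claw":0.5,"translation":[-0.032,0.113,0],"turn":[0,0,0]},{"claw":0.5,"translation":[-0.048,0.17,0],"turn":[0,0,0]},{"claw":0.5,"translation":[-0.064,0.226,0],"turn":[0,0,0]},{"claw":0.5,"translation":[-0.078,0.276,0],"turn":[0,0,0]}]'
python3 -m jog '[{"claw":0.5,"translation":[-0.008,0.029,0],"turn":[0,0,0]},{"claw":0.5,"translation":[-0.008,0.029,0],"turn":[0,0,0]},{"claw":0.5,"translation":[-0.008,0.029,0],"turn":[0,0,0]},{"claw":0.5,"translation":[-0.008,0.029,0],"turn":[0,0,0]}]'
python3 -c "
from h import *
held(.042);go(.6095,-.0058,.176,73)"
```

```text
clock: 15.52
eef_pos: [0.5943, -0.0298, 0.241]
tool_rot: [0.147, 0.989, -0.0, -0.001]
ft_force: [1.0, -0.6, -3.0]
grip_width: 0.0539
clock: 16.02
eef_pos: [0.6091, -0.0075, 0.2417]
tool_rot: [0.148, 0.989, -0.0, -0.0]
ft_force: [0.8, 0.0, -1.4]
grip_width: 0.0537
held centre in tool [ 0.0011  0.0017 -0.    ] rms 0.0007376941263453609 298
clk 16.12 tcp [ 0.6092 -0.0074  0.242 ] F [-0.6 -0.  -1.6] w 0.0531 j6 0.29 | shift [0.0002 0.0016 0.066 ] turn [-0.   0.  -0.1]
```

```bash
python3 -m jog '[{"claw":0.5,"translation":[0,0.0015,0.02],"turn":[0,0,0]},{"claw":0.5,"translation":[0,0.0015,0.04],"turn":[0,0,0]},{"claw":0.5,"translation":[0,0.0015,0.055],"turn":[0,0,0]},{"claw":0.5,"translation":[0,0.0015,0.066],"turn":[0,0,0]},{"claw":0.5,"translation":[0,0.0015,0.066],"turn":[0,0,0]}]'
python3 -c "
from h import *
go(.6095,-.0058,.148,73)"
```

```text
clock: 16.75
eef_pos: [0.6099, -0.0052, 0.1756]
tool_rot: [0.148, 0.989, -0.0, -0.0]
ft_force: [0.6, -0.4, -0.7]
grip_width: 0.0533
clk 16.75 tcp [ 0.6099 -0.0052  0.1756] F [ 0.6 -0.4 -0.7] w 0.0533 j6 0.29 | shift [ 0.0002 -0.0006  0.0276] turn [-0. -0.  0.]
```

```bash
python3 -m jog '[{"claw":0.5,"translation":[0,0,0.008],"turn":[0,0,0]},{"claw":0.5,"translation":[0,0,0.016],"turn":[0,0,0]},{"claw":0.5,"translation":[0,0,0.024],"turn":[0,0,0]},{"claw":0.5,"translation":[0,0,0.031],"turn":[0,0,0]},{"claw":0.5,"translation":[0,0,0.031],"turn":[0,0,0]}]'
python3 -m jog '[{"claw":0.5,"translation":[0,0,0.001],"turn":[0,0,0]},{"claw":0.5,"translation":[0,0,0.001],"turn":[0,0,0]}]'
python3 -c "
from h import *
go(.6095,-.0058,.1455,73)"
```

```text
clock: 17.38
eef_pos: [0.6107, -0.0051, 0.1468]
tool_rot: [0.148, 0.989, -0.0, 0.002]
ft_force: [-3.2, -0.7, 8.2]
grip_width: 0.0535
clock: 17.62
eef_pos: [0.6107, -0.0051, 0.1464]
tool_rot: [0.148, 0.989, -0.0, 0.002]
ft_force: [-3.9, -0.3, 7.7]
grip_width: 0.0535
clk 17.62 tcp [ 0.6107 -0.0051  0.1464] F [-3.9 -0.3  7.7] w 0.0535 j6 0.29 | shift [ 0.001  -0.001   0.0009] turn [0.  0.2 0. ]
```

```bash
python3 -m jog '[{"claw":0.5,"translation":[0,0,0.002],"turn":[0,0,0]},{"claw":0.5,"translation":[0,0,0.002],"turn":[0,0,0]}]'
python3 -m jog '[{"claw":1,"translation":[0,0,0],"turn":[0,0,0]},{"claw":1,"translation":[0,0,0],"turn":[0,0,0]},{"claw":1,"translation":[0,0,0],"turn":[0,0,0]},{"claw":1,"translation":[0,0,-0.05],"turn":[0,0,0]},{"claw":1,"translation":[0,0,-0.1],"turn":[0,0,0]}]'
python3 -m jog '[{"claw":1,"translation":[0.047,-0.004,-0.05],"turn":[0,0,0]},{"claw":1,"translation":[0.047,-0.004,-0.05],"turn":[0,0,0]},{"claw":1,"translation":[0.047,-0.004,-0.05],"turn":[0,0,0]},{"claw":1,"translation":[0.047,-0.004,-0.05],"turn":[0,0,0]}]'
python3 -c "
from h import *
go(.441,-.272,.2,73)
c=vision.camera('wrist'); cv2.imwrite('pics/w6.png',cv2.resize(c['image'][:,:,::-1],(800,600)))
for b in blobs(c['image'],45,85,110,20,256,300): print(b.mean(0)/.64,[circ(ray(c,b,z)) for z in (.109,.131)])
f=lambda L,z:ray(c,(np.array(L,float)+.5)*.64-.5,z)
"
```

```text
clock: 17.88
eef_pos: [0.6108, -0.0051, 0.1445]
tool_rot: [0.148, 0.989, -0.0, 0.002]
ft_force: [-3.9, -0.5, 7.3]
grip_width: 0.0538
clock: 18.5
eef_pos: [0.6094, -0.005, 0.2417]
tool_rot: [0.148, 0.989, -0.0, -0.001]
ft_force: [1.1, 0.6, 0.5]
grip_width: 0.0852
clock: 19.0
eef_pos: [0.5637, 0.0048, 0.2897]
tool_rot: [0.148, 0.989, -0.0, -0.002]
ft_force: [-0.3, 0.1, 0.3]
grip_width: 0.0853
clk 19.00 tcp [0.5637 0.0048 0.2897] F [-0.3  0.1  0.3] w 0.0853 j6 0.30 | shift [ 0.0363 -0.3005  0.0901] turn [-0.1 -0.2  0. ]
[401.88717532 329.65909091] [(array([ 0.61007089, -0.00387979,  0.06651595]), np.float64(0.0021164584444636537)), (array([ 0.60239927, -0.00180079,  0.06197304]), np.float64(0.0019694489908620607))]
```

View pics/w6.png

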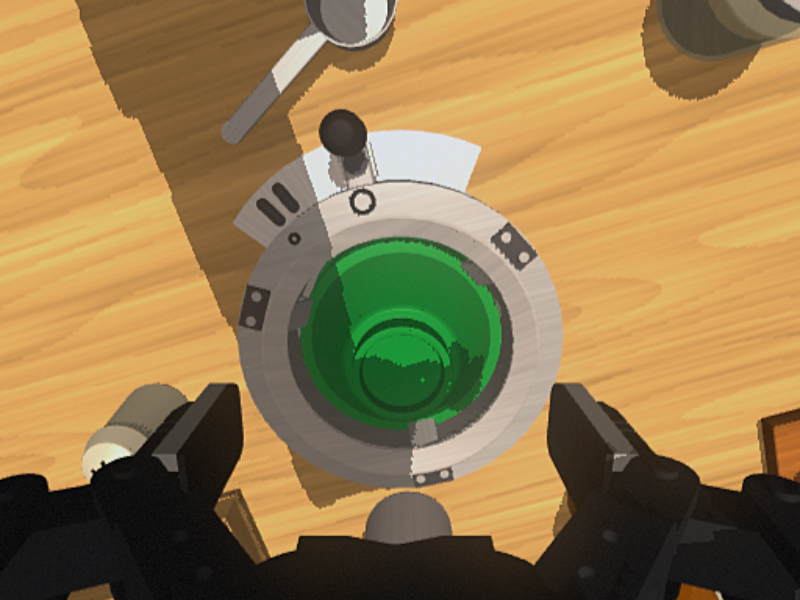

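The same view as before shows the fingers over the top rim at (298,310), (425,430) and (477,272). The rim is centred at z=0.109 with a 66.5 mm radius, the lever is still at the large ring (362,202), and both loose green bowls are gone from the table.

```bash
python3 -c "
from workcell import bot
print(bot.job_done())"
```

```text
the job is handed in; nothing more can be done
None
```

I refilled the dispenser and handed the job in at about 19 s of the 64 s allowed; the hand-in reports no verdict. I gripped the lever knob and swung it into the large-ring notch. Then I gripped bowl_a and after it bowl_b by the foot, put each into the mouth and pushed it down past the fingers.

**Last checks, from the wrist camera with the gripper raised clear:**
- **Bowls held down:** all three spring fingers lie over the top rim. Measured at the latched height, the rim has a 66.5 mm radius (true 66 mm) and sits about 1 mm from the dispenser's axis. At the unlatched height it would have come out at 62 mm.
- **Lever:** I measured it at about 0.483 rad against the nominal 0.5, inside the 0.455–0.545 band. That was before the bowls went in. In the last picture the lever was still in the large-ring notch.
- **Forces:** the largest end-of-move force reading was about 19 N, while swinging the lever; pushing the bowls in took about 7–8 N.
- **Bystanders:** I never went near them. The scoop looked unmoved in the last wrist picture, but I did not measure any of the three again.

**Disagreement:** the top and wrist cameras differed by 2–3 mm on positions. I used the wrist camera, which agreed with where the gripper found the knob.

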